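Free the jammed waste cup and load it into the analyser

TASK

The analyser's white waste cup is stuck in the orange sleeve: pinch it by the rim, twist it anticlockwise until its blue stripes meet the green-striped notches, and pull it out. Stand it upright on the pulled-out stage with its foot wholly on the dark disc, setting it down rather than dropping it, let go, and then slide the stage fully home under the dispensing head. Leave everything else on the bench where it is.

Things in the scene. Friction and masses are not known exactly. Their poses are not given: they have to be found in the camera images.
- cup_mid (a point): Loose, empty white waste cup, about 200 g: round, open on top, 115 mm tall, outside radius 36 mm at the foot widening to 43 mm at 70 mm up, straight above; wall 8 mm, inner floor 8 mm up. Too wide to grip across: pinch the rim wall, one finger inside, one outside. Point: on the axis half-way up (57.5 mm). z up the axis; +x and -x point to its two lugs and blue stripes.
- cup_rim (a point): Centre of the cup's mouth, on its axis at rim height; same axes as cup_mid. At the start the rim is 129 mm above the table and 52 mm above the sleeve's top. Two blue lugs (10 mm wide, reaching 48.5 mm from the axis, 45 to 53 mm above the underside) stick out on the cup's +x and -x sides; a blue stripe runs from above each lug up the outside and across the rim.
- sleeve_mouth (a point): Fixed orange bayonet sleeve, 112 mm across, on a 136 mm dark round foot. Point: on its axis, at its top, 77 mm above the table; z up; +x and -x point to two open notches (about 26 mm wide, green stripe below each) in the inward lip round its top (opening radius 44.5 mm, 8 mm deep). The cup's lugs are caught below this lip and pass only through the notches.
- sleeve_floor (a point): Inner floor of the sleeve, on its axis, 14 mm above the table; axes as sleeve_mouth. At the start the lugs lie 25 to 46 degrees clockwise of the notches seen from above: turn the cup anticlockwise about the axis until the x axes line up (within about 8 degrees, either way round). Sprung rubber pads drag on the cup (up to 10 N to pull, 0.5 N m to turn) until it rises.
- stage_disc (a point): Centre of the dark disc (92 mm across) on the upper face of the analyser's orange sliding stage, 30 mm above the table; moves with the stage. World-aligned axes. The stage plate is 125 mm wide in x and reaches 60 mm from this point in +y (towards the analyser) and 99 mm in -y.
- stage_tab (a point): Middle of the top edge of the aluminium push tab standing across the stage's near end: 60 mm in x, 8 mm thick in y, top 80 mm above the table and 50 mm above the stage plate, 95 mm in -y of the disc's centre; moves with the stage.
- nozzle (a point): Tip of the steel nozzle below the dispensing head of the green analyser (fixed, on the +y side, 200 mm tall with an orange screen above), 163 mm above the table; the disc is under it when the stage is home. The head's underside is at 185 mm; the head spans 55 mm either side of the nozzle in x and begins 45 mm in -y of it.
- stage (a joint): Travel of the stage in m along +y: 0 fully out, 0.12 fully home under the head against a hard stop. It starts within 0.03 of fully out, slides with about 2.5 N of friction and stays where it is left.
- reagent: white reagent bottle with green cap, 68 mm across, 150 mm tall (loose, bystander); origin at the centre of its underside
- jar: small amber jar with black lid, 48 mm across, 60 mm tall (loose, bystander); origin at the centre of its underside
- tipbox: black tip box with clear lid, 120 x 80 x 70 mm (loose, bystander); origin at the centre of its underside
- dish: shallow white ceramic dish, 80 mm across, 25 mm tall (loose, bystander); origin at the centre of its underside
- marker: blue marker pen with black cap lying down, 120 x 13 x 13 mm, long along its x (loose, bystander); origin at the centre of its underside
- beaker: clear beaker, 70 mm across, 80 mm tall (loose, bystander); origin at the centre of its underside
Things that resemble listed ones, but are neither listed nor needed, are in the scene too. What is shaped like the part that bears sleeve_mouth but pink or yellow is not meant.

How it is judged:
By the outcome, as a careful person would: the job done as asked, in the order asked, and still so for the second after the job is handed in, with the robot touching nothing.
It also fails if it takes over 51 s, if anything falls off the work surface, if the arm or the gripper's body presses on something with over 40 N, if the wrist force passes 120 N, or if a joint passes its speed limit or range.

ROBOT

A 6-joint arm with a two-finger parallel gripper is mounted at the origin on the work surface. World frame = base frame: x ahead of the robot, y to its left, z up, the work surface at z = 0. Lengths are in m, angles in rad, forces in N, time in s.
With the tool pointing down it reaches from about 0.375 to 0.825 m from the base axis. Payload 5.5 kg.
Tool frame: the origin (TCP) lies midway between the tips of the shut fingers; the grasp point (between the pads) lies 19 mm behind it; z points along the fingers, y is the direction in which the jaws open and shut (so a half turn about z gives the same grasp; the last joint's range is limited). The gripper opens to 85 mm and grips with 20 to 120 N. Pads are 22 mm wide; open, the fingers measure 114 mm over their backs; the gripper's body (76 mm by 85 mm) begins 54 mm behind the grasp point. The pads swing forward as they close: fully open they stand 13 mm farther back than shut.
Start: joints at [-1.305, 0.314, -0.047, 1.21, 0, 1.571], TCP at [0.158, -0.579, 0.231] pointing down, gripper open.
Joint ranges: [-2.67, 2.67], [-0.69, 1.73], [-1.03, 1.25], [-2.08, 2.16], [-1.42, 1.45], [-3.14, 3.14]. Speed limits (rad/s): [2.39, 2.39, 3.01, 3.14, 3.14, 3.14].

INTERFACE

Orientations are given as a 3x3 rotation matrix whose columns are the frame's x, y, z axes.
In Python, from workcell import read_state, eyes, ticket, look_for, spot_point gives the robot as it stands. The module is installed in compiled form; this text tells all that it offers.
- The arm moves only by the tool play_rows, never from a script. Its argument "commands" is a list of rows, each a list of 3 entries, a list of its own where there are three numbers: the opening, from 0 (shut) to 1 (fully open), then the shift along the tool's x, y, z scaled (see below), then the turn about the tool's z scaled (see below). In form: [[fingers, [tx, ty, tz], turn], ...]. A call has 1 to 5 rows; each row is the pose to reach, as a shift and turn from the pose commanded when the call began, along the tool's axes at that moment, turning the shorter way round; what a row does not reach only later rows make up. The controller multiplies each number of a shift by 0.12 m and each number of a turn by 180 degrees. A row lasts 1/8 s, in which the tool goes at most 62.5 mm and 10.7 degrees, less where a joint would pass 70% of its speed; a pose out of reach is approached as far as the arm can. A call with a number of a shift or a turn outside -1 to 1 is refused whole. A call with a gripper value outside its range is refused whole. The fingers move at their own pace and stop on an object; "force" is the grip in N (left out, the last holds). Time passes only in rows, so rows that repeat a pose let the fingers close. It gives the time, the measured TCP pose, the force and the opening at its end, in the units of the state.
- read_state(): the state, without advancing time (a new reading comes with each control period).
- eyes.grab_frame(name): name is "scene" or "top" or "wrist"; returns a dict with "image" (480x640x3 uint8, blue, green, red), "K" (3x3 intrinsics, pixels), "world_from_camera" (4x4, takes a point from camera to world coordinates). Camera axes: x right, y down, z forward; pixel columns grow to the right and rows downward; lengths in m; the calibration is good to about 2 mm. A picture is of the moment at which its call begins. There is no depth.
- ticket.sign_off(): hands the job in, once; it reports no verdict.
Trained networks look in the newest picture that a camera, given by its name, has taken for a name from the list of things; names that differ only in an ending like _2 or _b are one class to them, and where a whole thing is asked for, a point or a joint stands for the part that bears it (a point fixed in the world has none). Each returns a list of dicts, best first, with "p" (0 to 1); they miss things now and then, are a little off and sometimes report something else, mostly with a low value. They report only what shows in the picture. A call takes as long as a camera call. They do not tell look-alikes from the thing itself.
- look_for(camera, thing): "at" ([x, y, z] in m, in world coordinates, good to about 4 mm: the middle of the surface that is visible of it).
- spot_point(camera, thing): "at" ([x, y, z] in m, in world coordinates, good to about 4 mm: a listed point, or the origin of a listed thing).
The state is a dict: "t": time; "joint_positions": joint angles; "joint_velocities": joint speeds; "joint_torque": joint torques, N m; "ee_pos": TCP position; "tcp_rot": TCP orientation; "ft_force": force on the tool from outside, world axes, zero at the start; "torque": the same for the moment, N m; "grip_width": finger opening in m.
Only numpy, scipy, OpenCV 4.12 (cv2) and the standard library are available. Lean on these libraries where they do the work, as an engineer would, in place of code of your own. Each camera call takes 0.05 s, during which the arm holds its last target.

## Working session

There is one attempt and no reset: what is moved stays moved. The work goes in short steps, Python scripts to look and compute and a tool call to move; the robot and the scene stay as the last step left them, time stands still between calls to the robot, and variables do not carry over. Pictures are saved under pics/ and viewed, and the job is handed in when it is done.

Besides the shell and the picture viewer there is one more tool, called as a command line: name --argument value ..., lists and objects as JSON in quotes. play_rows: Moves the arm, as the interface text tells. Its arguments: {"type":"object","properties":{"commands":{"type":"array"},"force":{"type":"number"}},"required":["commands"]}

```bash
mkdir -p pics
cat > h.py <<'E'
import numpy as np, cv2
from workcell import read_state, eyes, ticket, look_for, spot_point
def grab(n,fn=None):
    f=eyes.grab_frame(n)
    if fn: cv2.imwrite('pics/'+fn,f['image'])
    return f
def proj(f,p):
    T=np.linalg.inv(f['world_from_camera']); c=T[:3,:3]@np.array(p)+T[:3,3]
    q=f['K']@c; return q[:2]/q[2]
def ray(f,uv,z):
    T=f['world_from_camera']; d=T[:3,:3]@np.linalg.inv(f['K'])@np.array([uv[0],uv[1],1.]); o=T[:3,3]
    return o+d*(z-o[2])/d[2]
E
python3 - <<'E'
from h import *
s=read_state(); print(s['t'],s['ee_pos'],np.round(s['tcp_rot'],3).tolist(),s['ft_force'],s['grip_width'])
for c in ['scene','top']:
    f=grab(c,c+'0.png'); print(c,np.round(f['world_from_camera'],3).tolist())
    for n in ['cup_rim','cup_mid','sleeve_mouth','stage_disc','stage_tab','nozzle']:
        for r in spot_point(c,n)[:3]: print(n,round(r['p'],2),np.round(r['at'],3),proj(f,r['at']).round())
E
```

```text
0.0 [ 0.15747592 -0.57838154  0.23045708] [[0.965, 0.263, -0.0], [0.263, -0.965, 0.002], [-0.0, -0.002, -1.0]] [ 0.28067116  0.93507085 -0.20255655] 0.08557015247725777
scene [[-0.616, 0.468, -0.634, 1.162], [0.788, 0.371, -0.492, 0.459], [0.005, -0.803, -0.597, 0.711], [0.0, 0.0, 0.0, 1.0]]
cup_rim 0.82 [ 0.489 -0.118  0.13 ] [306. 218.]
cup_mid 0.92 [ 0.492 -0.12   0.073] [305. 238.]
sleeve_mouth 0.68 [ 0.487 -0.122  0.082] [306. 234.]
sleeve_mouth 0.67 [0.69  0.274 0.078] [410. 376.]
stage_disc 0.65 [0.524 0.218 0.032] [424. 323.]
top [[-0.006, -0.984, 0.179, 0.326], [-1.0, 0.001, -0.026, -0.018], [0.026, -0.179, -0.984, 1.335], [0.0, 0.0, 0.0, 1.0]]
cup_rim 0.73 [ 0.487 -0.12   0.129] [355. 265.]
cup_mid 0.82 [ 0.486 -0.117  0.071] [351. 270.]
cup_mid 0.72 [ 0.572 -0.39   0.   ] [471. 235.]
sleeve_mouth 0.69 [0.305 0.262 0.078] [164. 360.]
sleeve_mouth 0.67 [0.691 0.274 0.081] [165. 173.]
stage_disc 0.85 [0.523 0.221 0.03 ] [192. 255.]
stage_disc 0.62 [ 0.574 -0.388  0.003] [470. 234.]
stage_disc 0.51 [ 0.723 -0.278  0.003] [418. 170.]
stage_tab 0.59 [0.525 0.122 0.081] [236. 251.]
nozzle 0.23 [0.524 0.12  0.08 ] [237. 251.]
```

View pics/scene0.png

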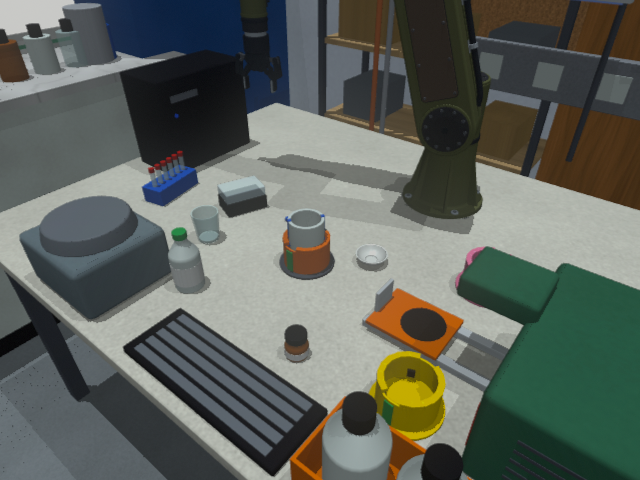

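View pics/top0.png

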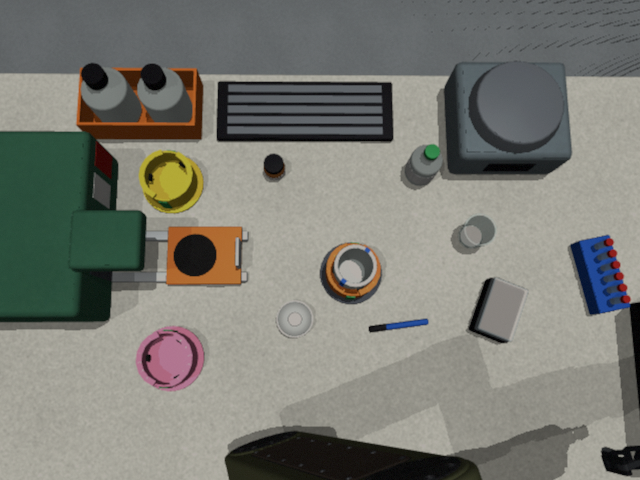

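Run:
```python
import cv2
a=cv2.imread('pics/top0.png')[215:315,305:405]; b=cv2.imread('pics/scene0.png')[170:300,240:370]
cv2.imwrite('pics/crop0.png',cv2.hconcat([cv2.resize(a,(400,400),interpolation=2),cv2.resize(b,(400,400),interpolation=2)]))
```

```text
(no output)
```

View pics/crop0.png

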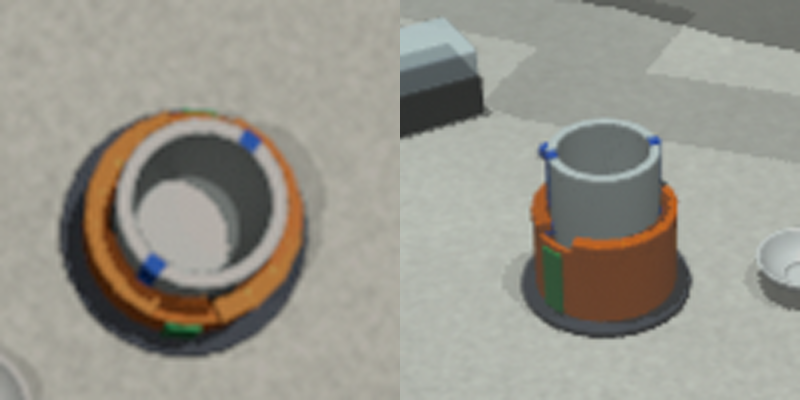

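The white cup in the orange sleeve is at top (355,265) / scene (305,235). Look-alikes are the yellow sleeve at top (170,180) and the pink sleeve at top (170,357). The crop confirms the orange one: it has the grey-white cup with blue stripes at top (367,250) and (343,282), and green at (351,297). I'll measure the angles next.

Run:
```python
from h import *
f=grab('top'); im=f['image']; hsv=cv2.cvtColor(im,cv2.COLOR_BGR2HSV)
def blobs(lo,hi,box,amin=4):
    m=cv2.inRange(hsv,lo,hi); k=np.zeros_like(m); x0,y0,x1,y1=box; k[y0:y1,x0:x1]=m[y0:y1,x0:x1]
    n,_,st,c=cv2.connectedComponentsWithStats(k); return [(c[i],st[i].tolist()) for i in range(1,n) if st[i][4]>=amin]
box=(315,225,395,310)
B=blobs((105,120,60),(130,255,255),box); G=blobs((45,100,40),(85,255,255),box)
for c,s in B: print('blue',c.round(1),s,ray(f,c,.129).round(4))
for c,s in G: print('green',c.round(1),s,ray(f,c,.077).round(4),ray(f,c,.05).round(4))
w=hsv[225:310,315:395]
# rim ellipse check
for n in [.0]:
    o=im.copy()
    c=np.array([.4875,-.119])
    for r,z in [(.043,.129),(.035,.129),(.056,.077)]:
        for a in np.linspace(0,2*np.pi,120):
            p=proj(f,[c[0]+r*np.cos(a),c[1]+r*np.sin(a),z]); 
            o[int(round(p[1])),int(round(p[0]))]=(255,0,255)
    cv2.imwrite('pics/ov1.png',cv2.resize(o[215:315,305:405],(600,600),interpolation=0))
s=grab('scene'); o=s['image'].copy()
for r,z in [(.043,.129),(.035,.129),(.056,.077)]:
    for a in np.linspace(0,2*np.pi,160):
        p=proj(s,[c[0]+r*np.cos(a),c[1]+r*np.sin(a),z]); o[int(round(p[1])),int(round(p[0]))]=(255,0,255)
cv2.imwrite('pics/ov2.png',cv2.resize(o[190:290,255:355],(600,600),interpolation=0))
```

```text
blue [366.9 249.9] [365, 248, 5, 5, 14] [ 0.5184 -0.1439  0.129 ]
blue [342.4 281.8] [340, 279, 6, 7, 25] [ 0.4545 -0.094   0.129 ]
green [349.9 297.3] [346, 296, 10, 4, 25] [ 0.4281 -0.1123  0.077 ] [ 0.4303 -0.1143  0.05  ]
```

View pics/ov1.png

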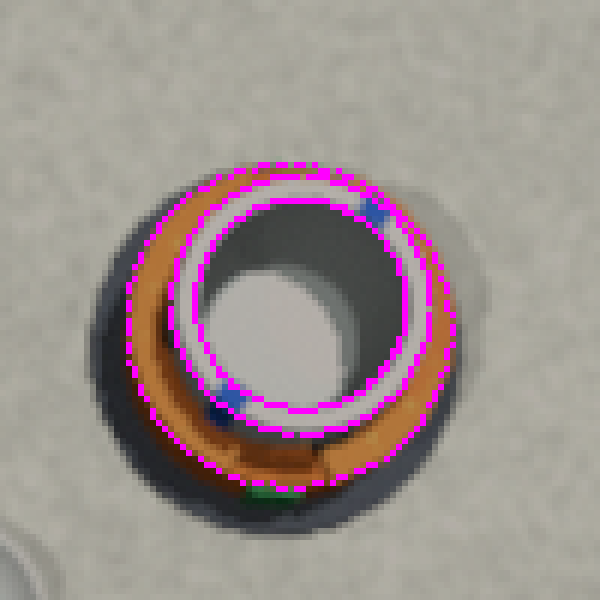

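View pics/ov2.png

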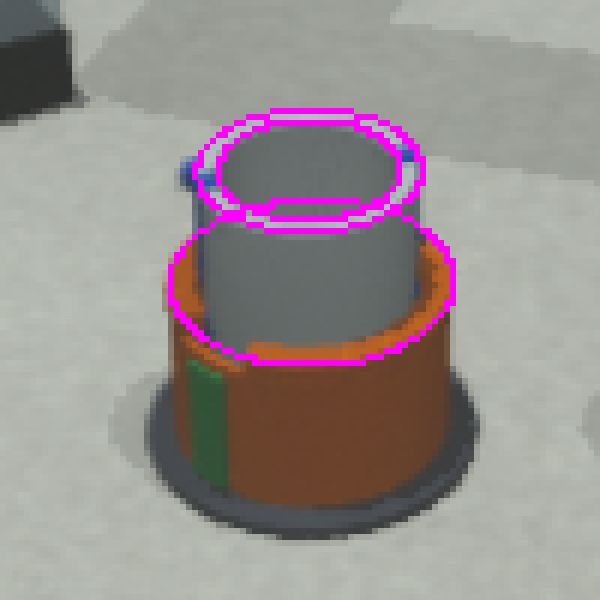

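```bash
cat >> h.py <<'E'
def plan(tgt, yang=None, s=None):
    """shift+turn numbers from current pose to TCP tgt with tool-y at world angle yang (deg)"""
    s=s or read_state(); R=np.array(s['tcp_rot']); d=R.T@(np.array(tgt)-s['ee_pos'])
    a=np.degrees(np.arctan2(R[1,1],R[0,1])); t=0 if yang is None else -((yang-a+180)%360-180)/180
    print('t',round(s['t'],2),'pos',np.round(s['ee_pos'],4),'yang',round(a,1),'F',np.round(s['ft_force'],1),'w',round(s['grip_width'],4),'-> shift',np.round(d/.12,3),'turn',round(t,3))
def arc(c,th0,dths,r=.039):
    """rows for orbiting: tool pose now; rotate about world axis at c by dth degrees"""
    s=read_state(); R=np.array(s['tcp_rot']); p=np.array(s['ee_pos'])
    for d in dths:
        a=np.radians(d); v=p[:2]-c; q=np.array(c)+np.array([[np.cos(a),-np.sin(a)],[np.sin(a),np.cos(a)]])@v
        print(d,np.round(R.T@np.r_[q-p[:2],0]/.12,3),round(-d/180,4))
E
python3 - <<'E'
from h import *
s=read_state();p=np.array(s['ee_pos'])
plan([.4663,-.1517,.23],57)
f=grab('scene')
# green stripe angle on cylinder r=.056
c=np.array([.4875,-.119])
for uv in [(286.7,255),(292.7,258),(289.5,262)]:
    T=f['world_from_camera'];o=T[:3,3];d=T[:3,:3]@np.linalg.inv(f['K'])@np.array([*uv,1.])
    A=d[:2]@d[:2];B=2*d[:2]@(o[:2]-c);C=(o[:2]-c)@(o[:2]-c)-.056**2
    D=B*B-4*A*C;t=(-B-np.sqrt(D))/(2*A);q=o+t*d;print(q,np.degrees(np.arctan2(*(q[:2]-c)[::-1])))
E
```

```text
t 0.8 pos [ 0.1576 -0.5789  0.2313] yang -74.8 F [-0.1 -0.2 -0.1] w 0.0853 -> shift [ 3.417 -2.76   0.011] turn -0.732
[ 0.54083275 -0.13607682  0.04464687] -17.75474825329558
[ 0.54335775 -0.1150111   0.04755331] 4.08465951281935
[ 0.5430423  -0.1261451   0.02990386] -7.330407830392461
```

play_rows --commands '[[0.45,[0.3,-0.25,0],-0.05],[0.45,[0.7,-0.55,0],-0.1],[0.45,[1,-0.8,0],-0.16]]' --force 70

```text
t: 1.23
ee_pos: [0.2491, -0.4532, 0.2313]
tcp_rot: [[0.716, 0.699, 0.0], [0.699, -0.716, 0.0], [0.0, 0.0, -1.0]]
ft_force: [-0.0, -0.7, -0.2]
grip_width: 0.0388
```

```bash
python3 -c "
from h import *
plan([.4663,-.1517,.23],57)"
```

```text
t 1.23 pos [ 0.2491 -0.4532  0.2313] yang -45.7 F [-0.  -0.7 -0.2] w 0.0388 -> shift [ 3.051 -0.533  0.012] turn -0.57
```

play_rows --commands '[[0.45,[0.33,-0.06,0],-0.05],[0.45,[0.66,-0.12,0],-0.11],[0.45,[1,-0.18,0],-0.17]]'

```text
t: 1.6
ee_pos: [0.3202, -0.3549, 0.2315]
tcp_rot: [[0.262, 0.965, 0.0], [0.965, -0.262, -0.0], [-0.0, 0.001, -1.0]]
ft_force: [0.5, -0.5, -0.2]
grip_width: 0.0381
```

```bash
python3 -c "
from h import *
plan([.4663,-.1517,.23],57)"
```

```text
t 1.6 pos [ 0.3202 -0.3549  0.2315] yang -15.2 F [ 0.5 -0.5 -0.2] w 0.0381 -> shift [1.953 0.731 0.013] turn -0.401
```

play_rows --commands '[[0.45,[0.3,0.12,0],-0.05],[0.45,[0.66,0.24,0],-0.11],[0.45,[0.98,0.37,0],-0.17]]'

```text
t: 1.98
ee_pos: [0.3945, -0.2532, 0.2316]
tcp_rot: [[-0.264, 0.965, 0.001], [0.965, 0.264, -0.0], [-0.0, 0.0, -1.0]]
ft_force: [0.2, -0.8, 1.1]
grip_width: 0.0387
```

```bash
python3 -c "
from h import *
plan([.4663,-.1517,.23],57)"
```

```text
t 1.98 pos [ 0.3945 -0.2532  0.2316] yang 15.3 F [ 0.2 -0.8  1.1] w 0.0387 -> shift [0.658 0.8   0.013] turn -0.232
```

play_rows --commands '[[0.45,[0.2,0.25,0],-0.06],[0.45,[0.4,0.5,0],-0.12],[0.45,[0.6,0.74,0],-0.18],[0.45,[0.658,0.8,0],-0.232],[0.45,[0.658,0.8,0],-0.232]]'

```text
t: 2.6
ee_pos: [0.4666, -0.1528, 0.2313]
tcp_rot: [[-0.836, 0.549, 0.0], [0.549, 0.836, -0.0], [-0.0, -0.0, -1.0]]
ft_force: [0.5, 0.3, -0.0]
grip_width: 0.0386
```

Run:
```python
from h import *
plan([.4663,-.1517,.23],57)
f=grab('wrist','w1.png')
for n in ['cup_rim','sleeve_mouth']:
    for r in spot_point('wrist',n)[:2]: print(n,round(r['p'],2),np.round(r['at'],4),proj(f,r['at']).round())
```

```text
t 2.6 pos [ 0.4666 -0.1528  0.2313] yang 56.7 F [ 0.5  0.3 -0. ] w 0.0386 -> shift [0.007 0.007 0.011] turn -0.002
cup_rim 0.93 [ 0.4822 -0.1198  0.1313] [383. 233.]
```

View pics/w1.png

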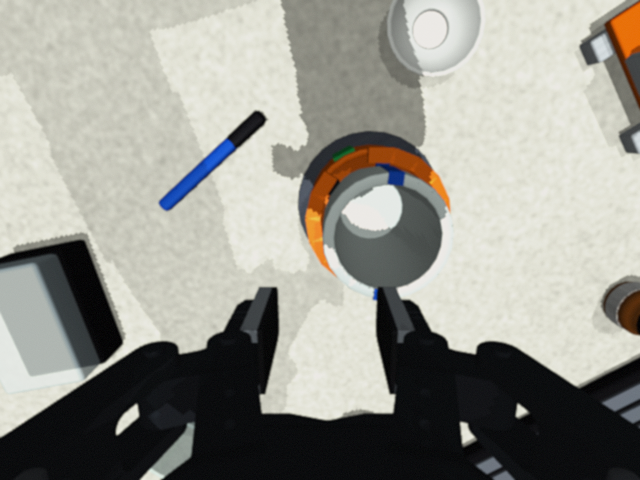

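Run:
```python
from h import *
f=grab('wrist'); o=f['image'].copy()
for c,col in [((.4875,-.119),(255,0,255)),((.484,-.1195),(0,255,0))]:
  for r,z in [(.043,.129),(.035,.129),(.056,.077)]:
    for a in np.linspace(0,2*np.pi,200):
        p=proj(f,[c[0]+r*np.cos(a),c[1]+r*np.sin(a),z]).round().astype(int); o[p[1],p[0]]=col
cv2.imwrite('pics/w1o.png',cv2.resize(o[110:310,290:490],(600,600),interpolation=0))
# stripe pixels -> angles
for uv,z in [((395,176),.129),((377,294),.129),((343,154),.06)]:
    print(uv,ray(f,uv,z).round(4))
```

```text
(395, 176) [ 0.4553 -0.0956  0.129 ]
(377, 294) [ 0.5166 -0.1462  0.129 ]
(343, 154) [ 0.431 -0.115  0.06 ]
```

View pics/w1o.png

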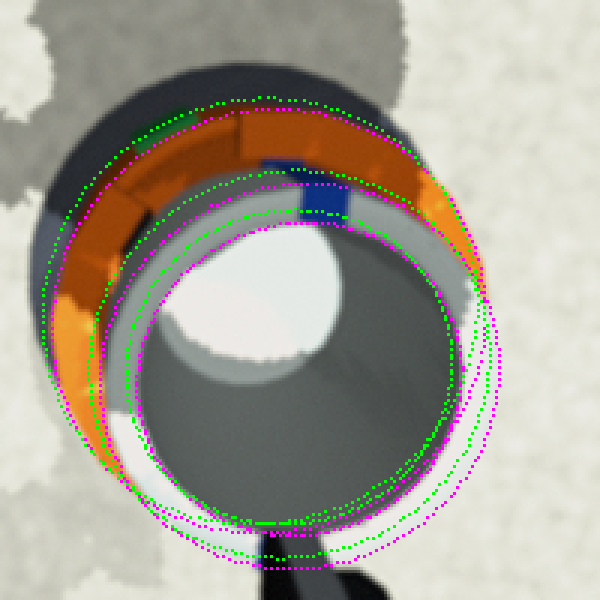

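play_rows --commands '[[0.45,[0.01,0.005,0.4],0],[0.45,[0.01,0.005,0.8],0],[0.45,[0.01,0.005,0.85],0]]'

```text
t: 3.18
ee_pos: [0.4625, -0.152, 0.1266]
tcp_rot: [[-0.835, 0.551, -0.006], [0.551, 0.835, 0.002], [0.006, -0.002, -1.0]]
ft_force: [-0.4, 0.2, 0.6]
grip_width: 0.0385
```

Run:
```python
from h import *
plan([.4658,-.1517,.094],57)
f=grab('wrist','w2.png');grab('scene','s2.png')
```

```text
t 3.17 pos [ 0.4625 -0.152   0.1266] yang 56.6 F [-0.4  0.2  0.6] w 0.0385 -> shift [-0.024  0.018  0.272] turn -0.002
```

View pics/w2.png

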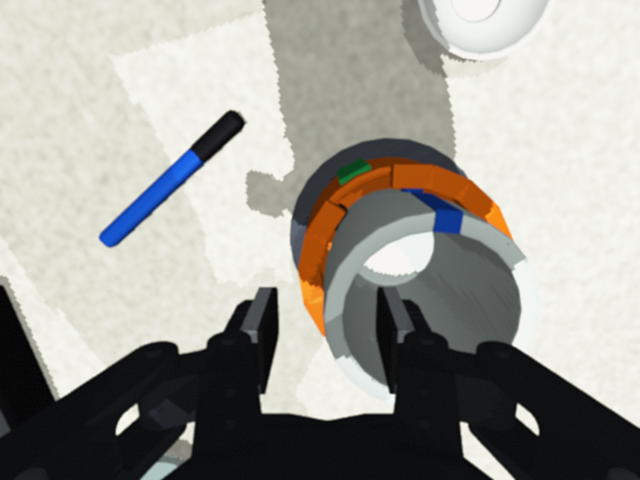

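Fingers straddle the rim wall (outer at col 265, inner at col 390), so I'll descend.

play_rows --commands '[[0.45,[-0.01,0.01,0.2],0],[0.45,[-0.01,0.01,0.272],0],[0.45,[-0.01,0.01,0.272],0]]'

```text
t: 3.65
ee_pos: [0.4676, -0.1522, 0.0975]
tcp_rot: [[-0.836, 0.549, 0.001], [0.549, 0.836, -0.0], [-0.001, 0.0, -1.0]]
ft_force: [-1.3, 0.5, -0.1]
grip_width: 0.0384
```

Run:
```python
from h import *
plan([.4658,-.1517,.094],57)
```

```text
t 3.65 pos [ 0.4676 -0.1522  0.0975] yang 56.7 F [-1.3  0.5 -0.1] w 0.0384 -> shift [ 0.015 -0.005  0.029] turn -0.002
```

Now grip.

play_rows --commands '[[0.2,[0.01,0,0.02],0],[0,[0.01,0,0.02],0],[0,[0.01,0,0.02],0],[0,[0.01,0,0.02],0],[0,[0.01,0,0.02],0]]' --force 80

```text
t: 4.28
ee_pos: [0.4668, -0.1515, 0.095]
tcp_rot: [[-0.836, 0.549, 0.001], [0.549, 0.836, -0.0], [-0.001, 0.0, -1.0]]
ft_force: [-0.4, -0.1, 5.8]
grip_width: 0.0076
```

Run:
```python
from h import *
plan([.4658,-.1517,.094],57)
s=read_state();print(s['torque'])
arc([.487,-.119],0,[7,14,21,28,34])
grab('scene','s3.png');grab('top','t3.png')
a=cv2.imread('pics/top0.png')*0
a=cv2.imread('pics/t3.png')[215:315,305:405]; b=cv2.imread('pics/s3.png')[170:300,240:370]
cv2.imwrite('pics/crop3.png',cv2.hconcat([cv2.resize(a,(400,400)),cv2.resize(b,(400,400))]))
```

```text
t 4.28 pos [ 0.4668 -0.1515  0.095 ] yang 56.7 F [-0.4 -0.1  5.8] w 0.0076 -> shift [ 0.006 -0.006  0.009] turn -0.002
[ 0.13297035  0.1012729  -0.13945592]
7 [-0.039  0.003  0.   ] -0.0389
14 [-0.077  0.011  0.   ] -0.0778
21 [-0.114  0.024  0.   ] -0.1167
28 [-0.149  0.041  0.   ] -0.1556
34 [-0.177  0.059  0.   ] -0.1889
```

View pics/crop3.png

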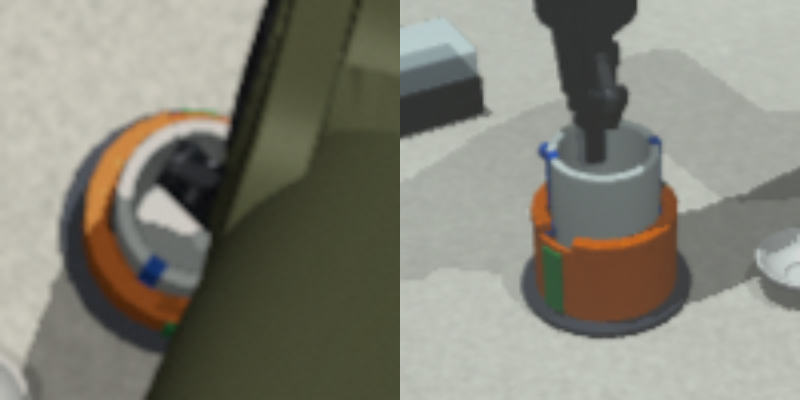

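Gripped: the opening is 7.6 mm against the 8 mm wall. Next is the anticlockwise twist.

play_rows --commands '[[0,[-0.039,0.003,0],-0.039],[0,[-0.077,0.011,0],-0.078],[0,[-0.114,0.024,0],-0.117],[0,[-0.149,0.041,0],-0.156],[0,[-0.177,0.059,0],-0.189]]'

```text
t: 5.0
ee_pos: [0.4878, -0.158, 0.0949]
tcp_rot: [[-1.0, -0.015, -0.0], [-0.015, 1.0, -0.002], [0.0, -0.002, -1.0]]
ft_force: [-2.4, -1.3, 6.1]
grip_width: 0.0076
```

Run:
```python
from h import *
plan([.4658,-.1517,.094],57)
s=read_state();print(s['torque'])
f=grab('wrist','w4.png');g=grab('scene','s4.png')
a=f['image'][120:440,200:600]; b=g['image'][170:300,240:370]
cv2.imwrite('pics/crop4.png',cv2.hconcat([a,cv2.resize(b,(320,320))]))
```

```text
t 5.0 pos [ 0.4878 -0.158   0.0949] yang 90.9 F [-2.4 -1.3  6.1] w 0.0076 -> shift [0.183 0.055 0.008] turn 0.188
[-0.4867427  0.5814103 -0.3042459]
```

View pics/crop4.png

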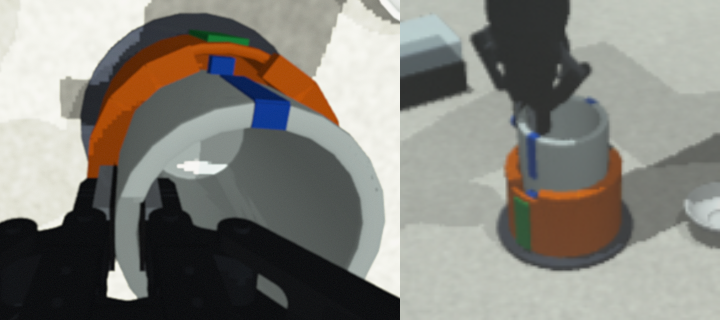

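Run:
```python
from h import *
f=grab('wrist'); o=f['image'].copy()
c=np.array([.487,-.119])
for a0,col in [(-5,(255,0,255)),(-2,(0,255,255)),(-8,(255,255,0))]:
    a=np.radians(180+a0); u=np.array([np.cos(a),np.sin(a)]); 
    for r0,z in [((.0445,.056),.077),((.043,.0485),.067)]:
        P=[tuple(int(round(v)) for v in proj(f,[*(c+u*r),z])) for r in r0]; cv2.line(o,P[0],P[1],col,1)
cv2.imwrite('pics/w4o.png',cv2.resize(o[120:240,340:500],(800,600),interpolation=0))
for uv,z in [((471,233),.129),((422,185),.067),((427,160),.06)]:
    q=ray(f,uv,z);print(q.round(4),np.degrees(np.arctan2(q[1]-c[1],q[0]-c[0])),np.hypot(*(q[:2]-c)))
```

```text
[ 0.4482 -0.1167  0.129 ] 176.56019513412522 0.03886153561842289
[ 0.4428 -0.1166  0.067 ] 176.87122081574577 0.04423005611790185
[ 0.4326 -0.1135  0.06  ] 174.26228363906264 0.05465038080492739
```

View pics/w4o.png

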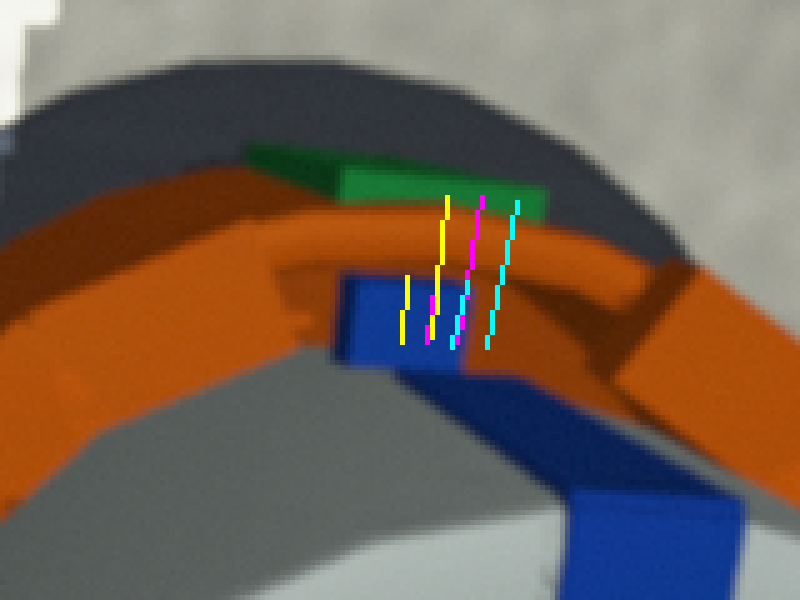

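The lug sits in the notch, about 3° past its centre. I'll back off 2.5° and pull up.

play_rows --commands '[[0,[0.014,0,0],0.014],[0,[0.014,0,0],0.014],[0,[0.014,0,-0.05],0.014],[0,[0.014,0,-0.12],0.014],[0,[0.014,0,-0.2],0.014]]'

```text
t: 5.78
ee_pos: [0.4856, -0.1569, 0.1183]
tcp_rot: [[-1.0, 0.031, -0.001], [0.031, 1.0, 0.0], [0.001, 0.0, -1.0]]
ft_force: [0.2, -0.9, -6.0]
grip_width: 0.0074
```

Run:
```python
from h import *
plan([.4658,-.1517,.094],57)
s=read_state();print(s['torque'])
f=grab('wrist','w5.png');g=grab('scene','s5.png')
a=f['image'][120:440,200:600]; b=g['image'][150:300,240:390]
cv2.imwrite('pics/crop5.png',cv2.hconcat([a,cv2.resize(b,(320,320))]))
```

```text
t 5.78 pos [ 0.4856 -0.1569  0.1183] yang 88.2 F [ 0.2 -0.9 -6. ] w 0.0074 -> shift [0.166 0.038 0.203] turn 0.173
[-0.47865529 -0.24804065  0.01665704]
```

View pics/crop5.png

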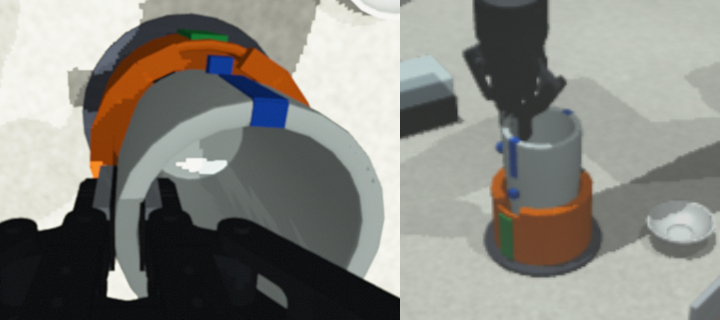

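play_rows --commands '[[0,[0,0,-0.15],0],[0,[0,0,-0.35],0],[0,[0,0,-0.55],0],[0,[0,0,-0.66],0],[0,[0,0,-0.66],0]]'

```text
t: 6.5
ee_pos: [0.4867, -0.1571, 0.1983]
tcp_rot: [[-1.0, 0.031, 0.002], [0.031, 1.0, -0.0], [-0.002, -0.0, -1.0]]
ft_force: [-0.3, -0.8, -1.9]
grip_width: 0.0077
```

Run:
```python
from h import *
plan([.4658,-.1517,.094],57)
s=read_state();print(s['torque'])
f=grab('wrist','w6.png');g=grab('scene','s6.png');t=grab('top','t6.png')
for c,fr in (('wrist',f),('scene',g),('top',t)):
    for n in ['cup_rim','cup_mid','stage_disc','stage_tab','nozzle','sleeve_mouth']:
        for r in spot_point(c,n)[:2]: print(c,n,round(r['p'],2),np.round(r['at'],4),proj(fr,r['at']).round())
```

```text
t 6.5 pos [ 0.4867 -0.1571  0.1983] yang 88.2 F [-0.3 -0.8 -1.9] w 0.0077 -> shift [0.177 0.039 0.869] turn 0.173
[-0.05399363  0.02640242  0.00513068]
wrist cup_rim 0.91 [ 0.485  -0.1152  0.2321] [459. 347.]
wrist cup_mid 0.64 [ 0.4877 -0.1219  0.1755] [403. 286.]
scene cup_rim 0.92 [ 0.4877 -0.1168  0.2284] [306. 180.]
scene stage_disc 0.64 [0.5289 0.2165 0.0328] [422. 324.]
scene stage_tab 0.86 [0.5222 0.1229 0.078 ] [386. 286.]
scene stage_tab 0.27 [0.7246 0.0484 0.0015] [295. 354.]
scene sleeve_mouth 0.85 [ 0.4866 -0.1213  0.0809] [306. 234.]
scene sleeve_mouth 0.75 [0.6905 0.2733 0.0778] [409. 376.]
top cup_rim 0.56 [ 0.4865 -0.1198  0.2299] [360. 258.]
top cup_rim 0.56 [ 0.7186  0.0508 -0.0015] [273. 172.]
top cup_mid 0.82 [ 0.4835 -0.1191  0.1746] [357. 264.]
top stage_disc 0.96 [0.5243 0.219  0.0301] [193. 255.]
top stage_tab 0.63 [0.5233 0.1206 0.0793] [237. 252.]
top nozzle 0.27 [ 0.4899 -0.1207  0.0131] [351. 271.]
top sleeve_mouth 0.87 [0.3084 0.2618 0.0816] [164. 358.]
top sleeve_mouth 0.79 [0.689  0.2744 0.0803] [165. 174.]
```

View pics/s6.png

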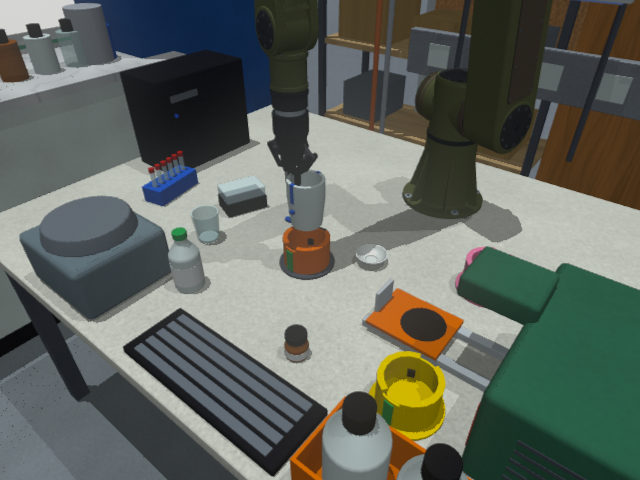

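View pics/w6.png

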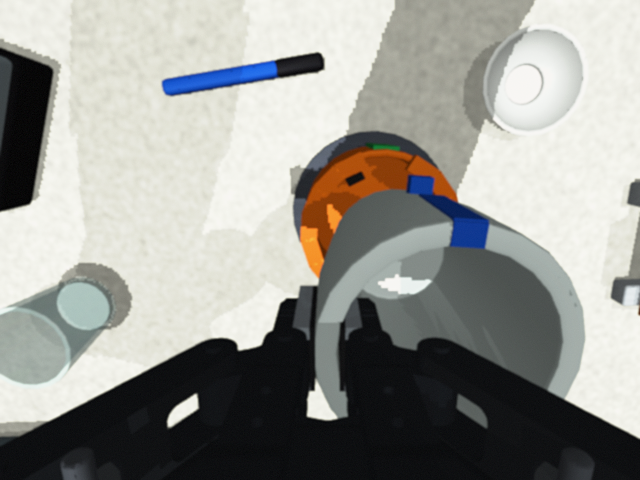

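View pics/t6.png

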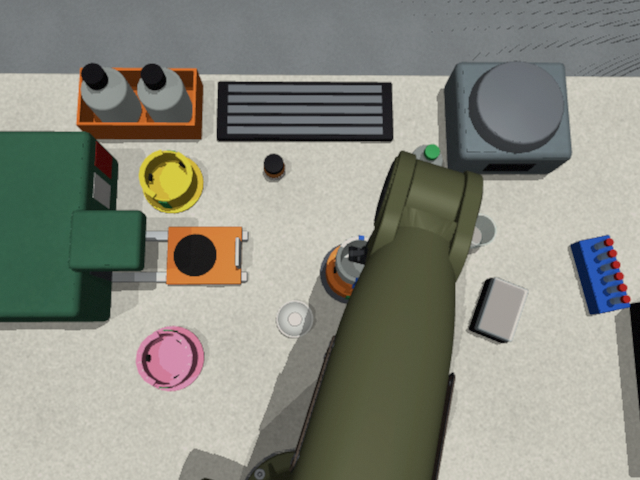

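Run:
```python
from h import *
for c,box in (('top',(165,225,245,288)),('scene',(360,285,470,360))):
    f=grab(c); x0,y0,x1,y1=box; im=f['image'][y0:y1,x0:x1].astype(int)
    m=((im.max(2)<60)).astype(np.uint8)
    n,l,st,ce=cv2.connectedComponentsWithStats(m); i=1+np.argmax(st[1:,4])
    ys,xs=np.where(l==i); 
    cn,_=cv2.findContours((l==i).astype(np.uint8),0,1); k=max(cn,key=len)[:,0]
    P=np.array([ray(f,(x+x0,y+y0),.03)[:2] for x,y in k]); 
    (cx,cy),r=cv2.minEnclosingCircle(P.astype(np.float32)); Q=np.array([ray(f,(x+x0,y+y0),.03)[:2] for x,y in zip(xs,ys)])
    print(c,st[i],'mean',Q.mean(0).round(4),'circ',cx,cy,r)
f=grab('top')
for uv in [(146,222),(145,262)]: print('head edge',ray(f,uv,.2).round(3),ray(f,uv,.185).round(3))
plan([.524,.219-.038,.25],90)
```

```text
top [   9   10   42   41 1350] mean [0.5242 0.2166] circ 0.5243234038352966 0.21654343605041504 0.04464564099907875
scene [  42   24   44   32 1108] mean [0.5258 0.2178] circ 0.5250014066696167 0.21685586869716644 0.04444089159369469
head edge [0.561 0.279 0.2  ] [0.564 0.283 0.185]
head edge [0.485 0.277 0.2  ] [0.487 0.281 0.185]
t 7.7 pos [ 0.4862 -0.1571  0.1975] yang 88.2 F [-0.8 -0.  -1.4] w 0.0078 -> shift [-0.227  2.826 -0.438] turn -0.01
```

The cup is out cleanly. The disc is at (0.5247, 0.217) and the head's front edge is at y≈0.28. I'll carry it over now.

play_rows --commands '[[0,[-0.03,0.2,0],-0.01],[0,[-0.06,0.45,0],-0.01],[0,[-0.09,0.72,0],-0.01],[0,[-0.11,0.98,0],-0.01]]'

```text
t: 8.2
ee_pos: [0.5032, -0.039, 0.1975]
tcp_rot: [[-1.0, 0.0, 0.0], [0.0, 1.0, 0.0], [-0.0, 0.0, -1.0]]
ft_force: [-0.1, -0.4, -1.8]
grip_width: 0.0076
```

play_rows --commands '[[0,[-0.03,0.3,0],0],[0,[-0.06,0.6,0],0],[0,[-0.09,0.85,0],0],[0,[-0.1,0.98,0],0]]'

```text
t: 8.7
ee_pos: [0.5151, 0.0789, 0.1975]
tcp_rot: [[-1.0, -0.002, 0.0], [-0.002, 1.0, -0.0], [-0.0, -0.0, -1.0]]
ft_force: [0.4, 0.0, -1.9]
grip_width: 0.0078
```

Run:
```python
from h import *
plan([.5255,.1787,.1975],90)
```

```text
t 8.7 pos [0.5151 0.0789 0.1975] yang 90.1 F [ 0.4  0.  -1.9] w 0.0078 -> shift [-0.088  0.831 -0.   ] turn 0.0
```

play_rows --commands '[[0,[-0.03,0.25,0],0],[0,[-0.06,0.5,0],0],[0,[-0.088,0.72,0],0],[0,[-0.088,0.83,0],0],[0,[-0.088,0.83,0.05],0]]'

```text
t: 9.32
ee_pos: [0.5258, 0.1774, 0.1915]
tcp_rot: [[-1.0, -0.001, 0.001], [-0.001, 1.0, -0.0], [-0.001, -0.0, -1.0]]
ft_force: [-0.3, -0.3, -1.9]
grip_width: 0.0078
```

Run:
```python
from h import *
plan([.5255,.1787,.112],90)
f=grab('wrist','w7.png');g=grab('scene','s7.png');t=grab('top','t7.png')
for c,fr in (('wrist',f),('scene',g),('top',t)):
    for n in ['cup_rim','cup_mid','stage_disc']:
        for r in spot_point(c,n)[:1]: print(c,n,round(r['p'],2),np.round(r['at'],4),proj(fr,r['at']).round())
cv2.imwrite('pics/crop7.png',cv2.hconcat([cv2.resize(t['image'][200:300,130:230],(400,400)),cv2.resize(g['image'][200:350,340:490],(400,400))]))
```

```text
t 9.32 pos [0.5258 0.1774 0.1915] yang 90.0 F [-0.3 -0.3 -1.9] w 0.0078 -> shift [0.003 0.011 0.663] turn 0.0
wrist cup_rim 0.77 [0.5227 0.2189 0.2252] [458. 346.]
wrist cup_mid 0.58 [0.5237 0.2127 0.1677] [403. 281.]
scene cup_rim 0.69 [0.5249 0.2136 0.2245] [436. 246.]
scene cup_mid 0.97 [0.5248 0.2141 0.1722] [432. 269.]
scene stage_disc 0.7 [0.5254 0.2138 0.0287] [422. 324.]
top stage_disc 0.94 [0.523  0.2195 0.0339] [193. 255.]
```

View pics/crop7.png

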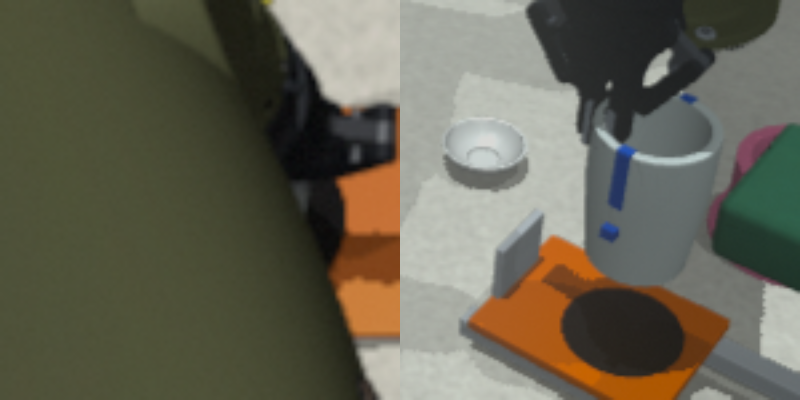

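View pics/w7.png

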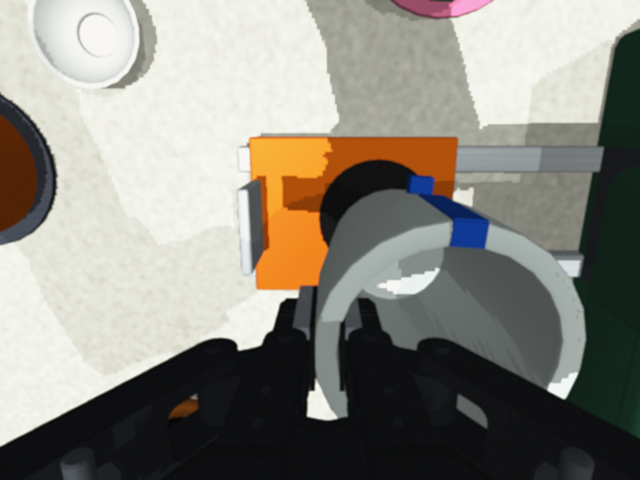

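play_rows --commands '[[0,[0,0.01,0.15],0],[0,[0,0.01,0.35],0],[0,[0,0.01,0.52],0],[0,[0,0.01,0.61],0],[0,[0,0.01,0.61],0]]'

```text
t: 10.55
ee_pos: [0.5251, 0.1783, 0.1177]
tcp_rot: [[-1.0, -0.0, -0.001], [-0.0, 1.0, -0.0], [0.001, -0.0, -1.0]]
ft_force: [0.5, -0.0, -1.5]
grip_width: 0.008
```

Run:
```python
from h import *
plan([.5255,.1787,.111],90)
g=grab('scene','s8.png'); f=grab('wrist','w8.png')
o=g['image'].copy()
for c,r,z,col in [((.5247,.217),.046,.03,(255,0,255)),((.5245,.2167),.036,.036,(0,255,0)),((.5245,.2167),.043,.151,(0,255,0))]:
    for a in np.linspace(0,2*np.pi,160):
        p=proj(g,[c[0]+r*np.cos(a),c[1]+r*np.sin(a),z]).round().astype(int); o[p[1],p[0]]=col
cv2.imwrite('pics/crop8.png',cv2.hconcat([cv2.resize(o[240:360,360:480],(400,400)),cv2.resize(f['image'][100:420,240:600],(400,400))]))
```

```text
t 10.55 pos [0.5251 0.1783 0.1177] yang 90.0 F [ 0.5 -0.  -1.5] w 0.008 -> shift [-0.004  0.003  0.056] turn 0.0
```

View pics/crop8.png

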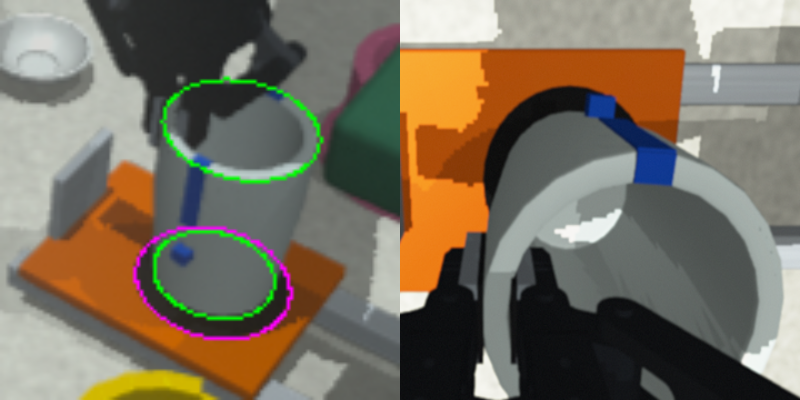

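The foot is well centred on the disc. I'll lower in small steps, watching force.

play_rows --commands '[[0,[0,0,0.025],0],[0,[0,0,0.035],0],[0,[0,0,0.045],0],[0,[0,0,0.045],0]]'

```text
t: 11.15
ee_pos: [0.5255, 0.1784, 0.1128]
tcp_rot: [[-1.0, 0.0, -0.0], [0.0, 1.0, -0.0], [0.0, -0.0, -1.0]]
ft_force: [0.2, -0.4, -1.4]
grip_width: 0.0077
```

```bash
python3 -c "
from h import *
plan([.5255,.1787,.111],90); print(read_state()['torque'])"
```

```text
t 11.15 pos [0.5255 0.1784 0.1128] yang 90.0 F [ 0.2 -0.4 -1.4] w 0.0077 -> shift [0.    0.002 0.015] turn -0.0
[-0.05503869  0.03535215 -0.05300321]
```

play_rows --commands '[[0,[0,0,0.008],0],[0,[0,0,0.015],0],[0,[0,0,0.015],0]]'

```text
t: 11.52
ee_pos: [0.5256, 0.1785, 0.111]
tcp_rot: [[-1.0, -0.0, -0.0], [-0.0, 1.0, 0.0], [0.0, 0.0, -1.0]]
ft_force: [0.5, -0.5, -1.9]
grip_width: 0.0079
```

```bash
python3 -c "
from h import *
plan([.5255,.1787,.111],90); print(read_state()['torque'])"
```

```text
t 11.53 pos [0.5256 0.1785 0.111 ] yang 90.0 F [ 0.5 -0.5 -1.9] w 0.0079 -> shift [0.001 0.002 0.   ] turn 0.0
[-0.07237279  0.01489886  0.00416869]
```

play_rows --commands '[[0,[0,0,0.006],0],[0,[0,0,0.012],0],[0,[0,0,0.012],0]]'

```text
t: 11.9
ee_pos: [0.526, 0.1785, 0.1109]
tcp_rot: [[-1.0, -0.0, 0.001], [-0.0, 1.0, 0.0], [-0.001, 0.0, -1.0]]
ft_force: [-2.0, -0.5, 8.2]
grip_width: 0.0075
```

```bash
python3 -c "
from h import *
plan([.5255,.1787,.111],90); print(read_state()['torque'])"
```

```text
t 11.9 pos [0.526  0.1785 0.1109] yang 90.0 F [-2.  -0.5  8.2] w 0.0075 -> shift [ 0.004  0.002 -0.001] turn 0.0
[-0.35193515  0.72114254  0.00789743]
```

Contact at 8 N. Release.

play_rows --commands '[[0.1,[0,0,0.005],0],[0.25,[0,0,0.005],0],[0.4,[0,0,0.005],0],[0.4,[0,0,0],0]]' --force 30

```text
t: 12.4
ee_pos: [0.5255, 0.1784, 0.1094]
tcp_rot: [[-1.0, -0.0, -0.0], [-0.0, 1.0, -0.0], [0.0, -0.0, -1.0]]
ft_force: [-0.1, 0.2, 0.1]
grip_width: 0.034
```

Run:
```python
from h import *
plan([.5255,.1787,.2],90)
g=grab('scene','s9.png'); f=grab('wrist','w9.png')
cv2.imwrite('pics/crop9.png',cv2.hconcat([cv2.resize(g['image'][220:360,360:500],(400,400)),cv2.resize(f['image'][100:420,240:600],(400,400))]))
```

```text
t 12.4 pos [0.5255 0.1784 0.1094] yang 90.0 F [-0.1  0.2  0.1] w 0.034 -> shift [-0.     0.002 -0.755] turn 0.0
```

View pics/crop9.png

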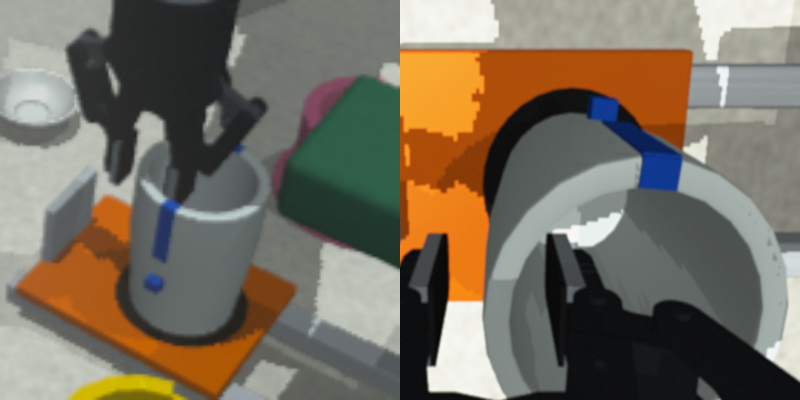

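play_rows --commands '[[0.4,[0,0,-0.2],0],[0.4,[0,0,-0.5],0],[0.4,[0,0,-0.75],0],[0.4,[0,0,-0.78],0]]'

```text
t: 13.0
ee_pos: [0.5271, 0.179, 0.2054]
tcp_rot: [[-1.0, -0.0, 0.004], [-0.0, 1.0, 0.001], [-0.004, 0.001, -1.0]]
ft_force: [0.9, 0.1, -0.9]
grip_width: 0.0341
```

play_rows --commands '[[0.2,[0,-0.3,0],0],[0,[0,-0.6,0],0],[0,[0,-0.9,0],0],[0,[0,-0.95,0.2],0],[0,[0,-0.95,0.5],0]]' --force 60

```text
t: 13.62
ee_pos: [0.526, 0.0636, 0.1423]
tcp_rot: [[-1.0, 0.002, 0.001], [0.002, 1.0, 0.0], [-0.001, 0.0, -1.0]]
ft_force: [0.1, 0.0, -0.2]
grip_width: -0.0001
```

Run:
```python
from h import *
plan([.5247,.070,.055],90)
g=grab('scene','s10.png'); f=grab('top','t10.png');w=grab('wrist','w10.png')
for c,n in [('scene','stage_tab'),('top','stage_tab'),('wrist','stage_tab'),('scene','cup_rim'),('top','cup_rim'),('top','stage_disc')]:
    for r in spot_point(c,n)[:1]: print(c,n,round(r['p'],2),np.round(r['at'],4))
cv2.imwrite('pics/crop10.png',cv2.hconcat([cv2.resize(g['image'][200:380,320:500],(400,400)),cv2.resize(w['image'],(530,400))])[:, :800])
```

```text
t 13.62 pos [0.526  0.0636 0.1423] yang 89.9 F [ 0.1  0.  -0.2] w -0.0001 -> shift [0.012 0.053 0.727] turn -0.0
scene stage_tab 0.82 [0.5203 0.1208 0.0777]
wrist stage_tab 0.98 [0.5262 0.1195 0.0831]
scene cup_rim 0.42 [0.5277 0.2162 0.0898]
top cup_rim 0.6 [0.5276 0.2208 0.1443]
```

View pics/crop10.png

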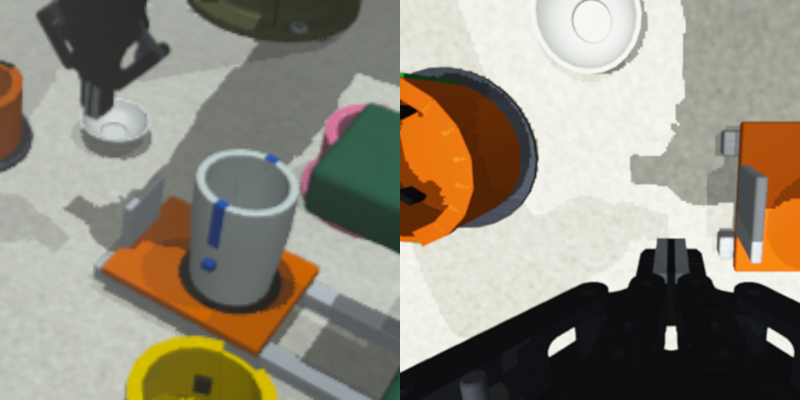

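play_rows --commands '[[0,[0.01,0.03,0.2],0],[0,[0.01,0.03,0.45],0],[0,[0.01,0.03,0.65],0],[0,[0.01,0.03,0.7],0],[0,[0.01,0.1,0.7],0]]'

```text
t: 14.7
ee_pos: [0.5247, 0.0766, 0.0598]
tcp_rot: [[-1.0, 0.001, 0.0], [0.001, 1.0, 0.0], [-0.0, 0.0, -1.0]]
ft_force: [0.6, 0.5, -0.0]
grip_width: -0.0001
```

Run:
```python
from h import *
plan([.5247,.10,.058],90)
g=grab('scene','s11.png'); w=grab('wrist','w11.png')
cv2.imwrite('pics/crop11.png',cv2.hconcat([cv2.resize(g['image'][200:380,320:500],(400,400)),cv2.resize(w['image'],(530,400))])[:, :800])
```

```text
t 14.7 pos [0.5247 0.0766 0.0598] yang 90.0 F [ 0.6  0.5 -0. ] w -0.0001 -> shift [0.001 0.195 0.015] turn -0.0
```

View pics/crop11.png

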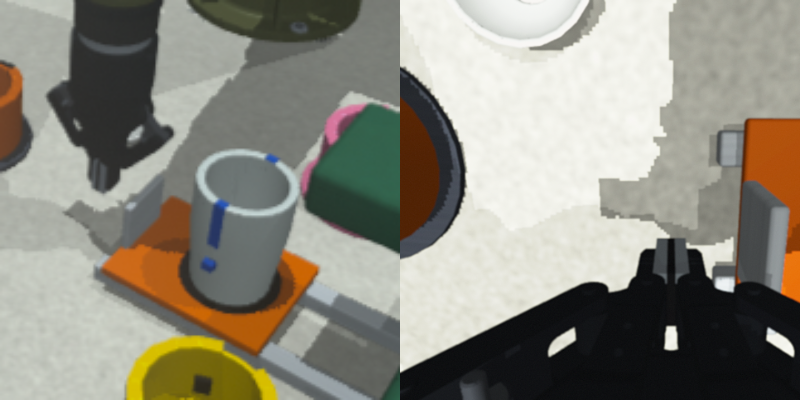

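play_rows --commands '[[0,[0,0.06,0.01],0],[0,[0,0.12,0.01],0],[0,[0,0.16,0.01],0],[0,[0,0.2,0.01],0],[0,[0,0.24,0.01],0]]'

```text
t: 15.42
ee_pos: [0.5244, 0.1052, 0.058]
tcp_rot: [[-1.0, 0.0, 0.0], [0.0, 1.0, -0.001], [-0.0, -0.001, -1.0]]
ft_force: [-0.2, -3.3, 0.5]
grip_width: 0.0002
```

play_rows --commands '[[0,[0,0.05,0],0],[0,[0,0.11,0],0],[0,[0,0.17,0],0],[0,[0,0.23,0],0],[0,[0,0.29,0],0]]'

```text
t: 16.05
ee_pos: [0.5244, 0.1406, 0.058]
tcp_rot: [[-1.0, -0.0, -0.0], [-0.0, 1.0, -0.0], [0.0, -0.0, -1.0]]
ft_force: [0.9, -3.2, 1.4]
grip_width: -0.0
```

Run:
```python
from h import *
plan([.5247,.20,.058],90)
g=grab('scene','s12.png'); w=grab('wrist','w12.png')
cv2.imwrite('pics/crop12.png',cv2.hconcat([cv2.resize(g['image'][200:380,320:500],(400,400)),cv2.resize(w['image'],(530,400))])[:, :800])
for c in ['scene','wrist']: print(c,[ (round(r['p'],2),np.round(r['at'],3)) for r in spot_point(c,'stage_tab')[:1]])
```

```text
t 16.05 pos [0.5244 0.1406 0.058 ] yang 90.0 F [ 0.9 -3.2  1.4] w -0.0 -> shift [-0.003  0.495 -0.   ] turn 0.0
scene [(0.74, array([0.526, 0.253, 0.03 ]))]
wrist [(0.91, array([0.522, 0.159, 0.082]))]
```

View pics/crop12.png

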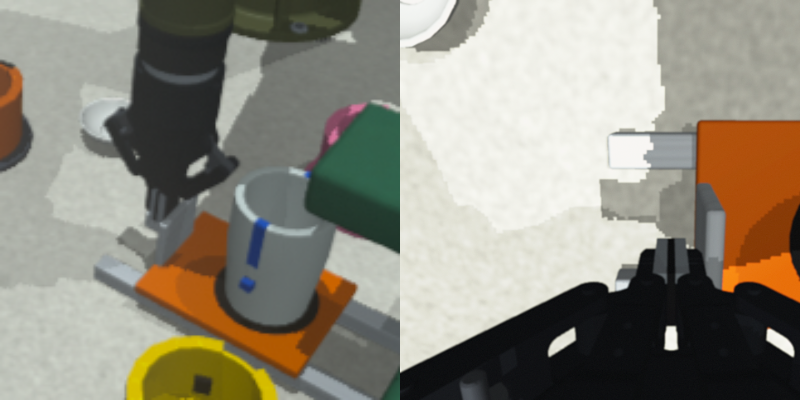

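play_rows --commands '[[0,[0,0.06,0],0],[0,[0,0.13,0],0],[0,[0,0.21,0],0],[0,[0,0.29,0],0],[0,[0,0.36,0],0]]'

```text
t: 16.88
ee_pos: [0.5243, 0.184, 0.058]
tcp_rot: [[-1.0, -0.0, -0.0], [-0.0, 1.0, -0.0], [0.0, -0.0, -1.0]]
ft_force: [0.5, -3.5, -0.1]
grip_width: 0.0001
```

play_rows --commands '[[0,[0,0.04,0],0],[0,[0,0.08,0],0],[0,[0,0.12,0],0],[0,[0,0.15,0],0]]'

```text
t: 17.38
ee_pos: [0.5243, 0.2015, 0.058]
tcp_rot: [[-1.0, 0.0, -0.0], [0.0, 1.0, 0.0], [0.0, 0.0, -1.0]]
ft_force: [0.8, -2.7, -0.3]
grip_width: -0.0003
```

Run:
```python
from h import *
plan([.5247,.2095,.058],90)
g=grab('scene','s13.png')
cv2.imwrite('pics/crop13.png',cv2.resize(g['image'][200:380,320:500],(500,500)))
```

```text
t 17.38 pos [0.5243 0.2015 0.058 ] yang 90.0 F [ 0.8 -2.7 -0.3] w -0.0003 -> shift [-0.003  0.067 -0.   ] turn -0.0
```

View pics/crop13.png

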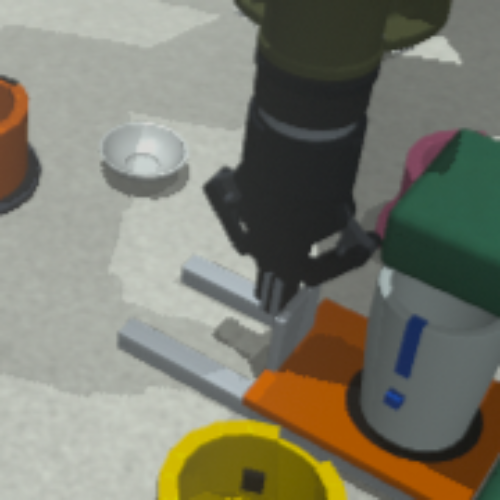

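play_rows --commands '[[0,[0,0.02,0],0],[0,[0,0.04,0],0],[0,[0,0.055,0],0]]'

```text
t: 17.8
ee_pos: [0.5243, 0.2079, 0.058]
tcp_rot: [[-1.0, 0.0, -0.0], [0.0, 1.0, -0.0], [0.0, -0.0, -1.0]]
ft_force: [-0.1, -3.4, 0.2]
grip_width: 0.0002
```

play_rows --commands '[[0,[0,0.015,0],0],[0,[0,0.03,0],0]]'

```text
t: 18.05
ee_pos: [0.5243, 0.2115, 0.058]
tcp_rot: [[-1.0, -0.0, -0.0], [-0.0, 1.0, -0.0], [0.0, -0.0, -1.0]]
ft_force: [0.5, -1.8, -2.0]
grip_width: -0.0002
```

play_rows --commands '[[0,[0,0.015,0],0],[0,[0,0.03,0],0]]'

```text
t: 18.3
ee_pos: [0.5243, 0.2133, 0.058]
tcp_rot: [[-1.0, 0.001, 0.0], [0.001, 1.0, -0.004], [-0.0, -0.004, -1.0]]
ft_force: [-0.9, -12.3, 3.2]
grip_width: 0.0001
```

Run:
```python
from h import *
plan([.5247,.2095,.058],90)
g=grab('scene','s14.png');t=grab('top','t14.png')
cv2.imwrite('pics/crop14.png',cv2.hconcat([cv2.resize(g['image'][200:380,320:500],(400,400)),cv2.resize(t['image'][180:320,60:200],(400,400))]))
```

```text
t 18.3 pos [0.5243 0.2133 0.058 ] yang 90.0 F [ -0.9 -12.3   3.2] w 0.0001 -> shift [-0.003 -0.032 -0.   ] turn -0.0
```

View pics/crop14.png

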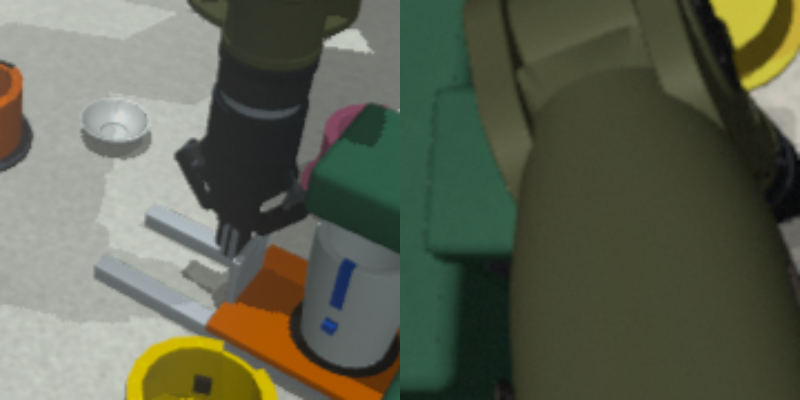

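play_rows --commands '[[0,[0,0.01,0],0],[0,[0,0.015,0],0]]'

```text
t: 18.65
ee_pos: [0.5243, 0.2133, 0.058]
tcp_rot: [[-1.0, 0.002, 0.0], [0.002, 1.0, -0.007], [-0.0, -0.007, -1.0]]
ft_force: [-0.9, -15.1, 4.5]
grip_width: 0.0003
```

The stage is against a hard stop (15 N, no further motion). I'll back off in −y, then rise.

play_rows --commands '[[0,[0,-0.1,0],0],[0,[0,-0.3,0],0],[0,[0,-0.6,0],0],[0,[0,-0.95,0],0]]'

```text
t: 19.15
ee_pos: [0.5251, 0.103, 0.0584]
tcp_rot: [[-1.0, -0.002, 0.002], [-0.002, 1.0, 0.002], [-0.002, 0.002, -1.0]]
ft_force: [1.0, -0.8, 0.8]
grip_width: 0.0
```

play_rows --commands '[[0,[0,-0.2,-0.3],0],[0,[0,-0.4,-0.6],0],[0,[0,-0.7,-0.9],0],[0,[0,-0.98,-0.98],0],[0,[0,-0.98,-0.98],0]]'

```text
t: 19.77
ee_pos: [0.5258, -0.0161, 0.1772]
tcp_rot: [[-1.0, 0.003, 0.004], [0.003, 1.0, 0.001], [-0.004, 0.001, -1.0]]
ft_force: [0.6, 0.4, 0.4]
grip_width: -0.0001
```

Run:
```python
from h import *
plan([.5247,.2095,.058],90)
g=grab('scene','s15.png');t=grab('top','t15.png')
for c in ['scene','top']:
  for n in ['stage_tab','stage_disc','cup_rim','cup_mid','nozzle']: print(c,n,[ (round(r['p'],2),np.round(r['at'],3)) for r in spot_point(c,n)[:1]])
```

```text
t 19.77 pos [ 0.5258 -0.0161  0.1772] yang 89.8 F [0.6 0.4 0.4] w -0.0001 -> shift [0.018 1.879 0.995] turn -0.001
scene stage_tab [(0.55, array([0.525, 0.233, 0.078]))]
scene stage_disc [(0.56, array([0.523, 0.324, 0.03 ]))]
scene cup_rim [(0.78, array([0.524, 0.325, 0.142]))]
scene cup_mid [(0.75, array([0.529, 0.326, 0.092]))]
scene nozzle []
top stage_tab [(0.67, array([ 0.491, -0.118,  0.074]))]
top stage_disc [(0.63, array([0.524, 0.332, 0.03 ]))]
top cup_rim []
top cup_mid [(0.56, array([0.525, 0.328, 0.088]))]
top nozzle []
```

View pics/s15.png

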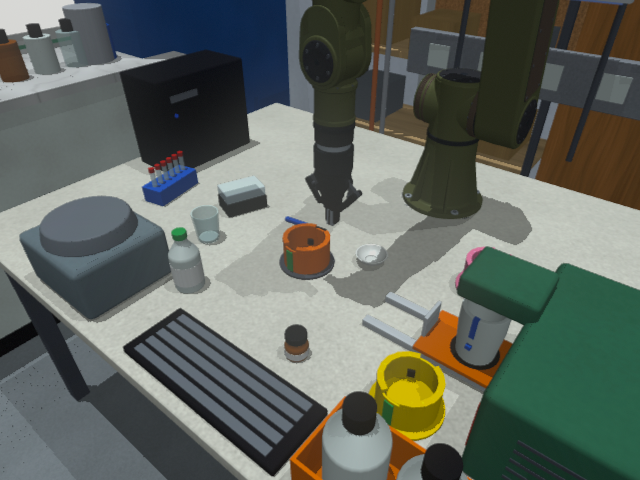

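View pics/t15.png

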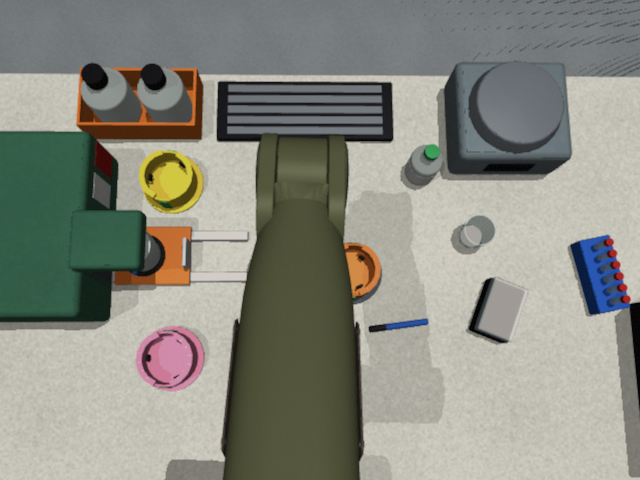

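Run:
```python
from h import *
g=grab('scene'); o=g['image'].copy()
for c,r,z,col in [((.5247,.327),.046,.03,(255,0,255)),((.5247,.327),.043,.145,(0,255,0))]:
    for a in np.linspace(0,2*np.pi,200):
        p=proj(g,[c[0]+r*np.cos(a),c[1]+r*np.sin(a),z]).round().astype(int)
        if p[0]<640 and p[1]<480:o[p[1],p[0]]=col
cv2.imwrite('pics/crop16.png',cv2.hconcat([cv2.resize(g['image'][270:390,400:520],(400,400)),cv2.resize(o[270:390,400:520],(400,400))]))
a=cv2.imread('pics/scene0.png').astype(int);d=np.abs(a-g['image']).max(2)
for n,uv in dict(reagent=(185,262),jar=(296,343),tipbox=(243,196),dish=(371,257),beaker=(207,225),yellow=(408,390)).items():
    x,y=uv;print(n,(d[y-20:y+20,x-20:x+20]>40).mean())
```

```text
reagent 0.0
jar 0.0
tipbox 0.0
dish 0.259375
beaker 0.0
yellow 0.0
```

View pics/crop16.png

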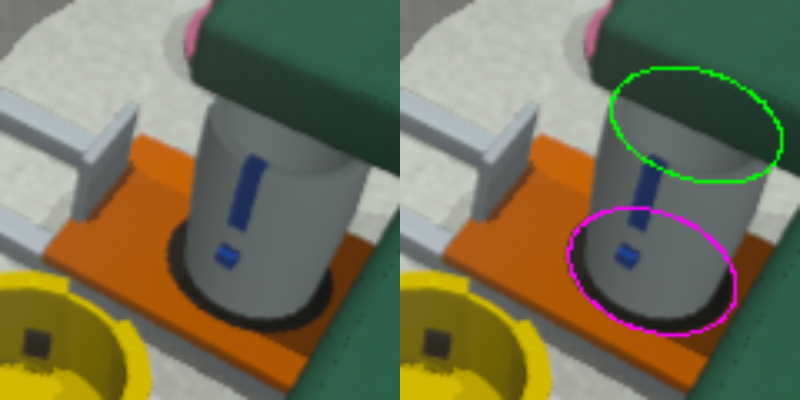

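```bash
python3 -c "
from h import *
grab('scene')
print([ (round(r['p'],2),np.round(r['at'],3)) for r in spot_point('scene','dish')[:1]])
print(ticket.sign_off(), read_state()['t'])"
```

```text
[(0.78, array([0.389, 0.002, 0.004]))]
the job is handed in; nothing more can be done
the job is handed in; nothing more can be done
```

The job is done and handed in at about 20 s of the 51 s allowed. I pinched the cup by its rim, turned it about 34° anticlockwise, backed off about 2.5° to centre the lugs in the notches, and pulled it out. I then lowered it onto the disc until it touched at about 8 N, let go, and pushed the stage home by its tab.

**Stage:** it stopped dead at 15 N with the tab at y ≈ 0.233 and the disc at y ≈ 0.327. That agrees with the nozzle position I worked out from the head's front edge (0.324–0.328). The networks never found the nozzle itself, so "fully home" rests on the stop and that estimate.

**Cup:** it stands upright under the head, and in the last close crop a dark border of disc shows all along the side of the foot that the camera can see.

**Bystanders:**
- The reagent bottle, jar, tip box and beaker show no change in the scene image.
- The dish region did change (26% of its pixels). I put that down to the arm's shadow, because the dish is still at the same pixel.
- I compared the marker only by eye, and it looks unmoved.

**Last check:** the top camera's network reported the tab at the sleeve's position; I dismissed that as false, since the picture shows the tab on the stage. The arm was clear of everything at hand-in.

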